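Sort the stripped engine parts into their trays

ROBOT

A 7-joint arm with a two-finger parallel gripper is mounted at the origin on the work surface. World frame = base frame: x ahead of the robot, y to its left, z up, the work surface at z = 0. Lengths are in m, angles in rad, forces in N, time in s.
With the tool pointing down it reaches from about 0.4 to 0.85 m from the base axis. Payload 10.4 kg.
Tool frame: the origin (TCP) lies where the fingers leave the gripper's body, on its centre line; the fingertips stand 73 mm ahead of it and the grasp point (between the pads) lies 54 mm ahead of it; z points along the fingers, y is the direction in which the jaws open and shut (so a half turn about z gives the same grasp; the last joint's range is limited). The gripper opens to 85 mm and grips with 20 to 120 N. Pads are 22 mm wide; open, the fingers measure 114 mm over their backs; the gripper's body (76 mm by 85 mm) begins 54 mm behind the grasp point. The pads swing forward as they close: fully open they stand 13 mm farther back than shut.
Start: joints at [-1.292, 0.332, -0.065, 1.46, 0.022, 1.35, -0.088], TCP at [0.186, 0.597, 0.304] pointing down, gripper open.
Joint ranges: [-2.6, 2.6], [-0.5, 2.12], [-1.47, 1.34], [0.16, 2.42], [-1.27, 4.41], [0.06, 2.06], [-2.6, 2.6]. Speed limits (rad/s): [2.22, 2.22, 2.79, 2.79, 3.14, 3.14, 3.14].

INTERFACE

Orientations are given as a unit quaternion [x, y, z, w].
In Python, from workcell import get_obs, camera, camera_model, hand_in gives the robot as it stands.
- The arm moves only by the shell command python3 -m crank 'ROWS' [FORCE]. ROWS is text: rows parted by semicolons, each of 7 numbers parted by spaces: the shift along the tool's x, y, z in units of 40 mm (1.0 is 40 mm), then the turn, a rotation vector about the tool's x, y, z in units of 8 degrees (1.0 is 8 degrees), then the finger opening in mm, from 0 to 85.4. In form: x y z ax ay az jaw; .... A call has exactly 10 rows; each row shifts and turns the pose as measured when the row begins, along the tool's axes as they then stand; what a row does not reach is not made up. A row lasts 1/10 s, in which the tool goes at most 50 mm and 8.59 degrees, less where a joint would pass 70% of its speed; a pose out of reach is approached as far as the arm can. A call is refused whole if a number of a shift passes 1 or a number of a turn 1, either way. A call with a gripper value outside its range is refused whole. The fingers move at their own pace and stop on an object; FORCE is the grip in N (left out, the last holds). Time passes only in rows, so rows that do not move let the fingers close, or fill a call up. It gives the time, the measured TCP pose, the force and the opening at its end, in the units of the state.
- get_obs(): the state, without advancing time (a new reading comes with each control period).
- camera(name): name is "scene" or "top" or "wrist"; returns (picture, depth): 384x512x3 uint8, red, green, blue; 384x512 float32, m along the optical axis (not along the pixel's ray), 0 where there is no reading.
- camera_model(name): a dict with "fx", "fy", "cx", "cy" (pixels), "position" and "rotation" of the camera in the world; the wrist camera has in their place "hand_eye" (4x4, takes a point from camera to tool coordinates, whose origin is the TCP and whose axes are the flange's). Camera axes: x right, y up, looking along -z (the intrinsics and any distortion apply to the point x, -y, -z); pixel columns grow to the right and rows downward; lengths in m; the calibration is good to about 2 mm. A picture is of the moment at which its call begins: read the wrist's pose just before it. camera_model takes no time and is no camera call.
- hand_in(): hands the job in, once; it reports no verdict.
The state is a dict: "clock": time; "joint_pos": joint angles; "joint_velocities": joint speeds; "tau": joint torques, N m; "position": TCP position; "ee_rot": TCP orientation; "ft_force": force on the tool from outside, world axes, zero at the start; "torque": the same for the moment, N m; "grip_width": opening from 0.0 (shut) to 1.0 (fully open).
Only numpy, scipy, OpenCV 4.12 (cv2) and the standard library are available. Lean on these libraries where they do the work, as an engineer would, in place of code of your own. Each camera call takes 0.05 s, during which the arm holds its last target.

TASK

Sort the parts from the stripped engine: lay both connecting rods flat on the floor of the long rectangular tray, both ball bearings flat on the floor of the round dish, and stand the piston, crown up as it is, in the small square tray. Set each part down gently rather than dropping it, nothing stacked or propped on a rim, and leave the loose nut and the socket where they are.

Things in the scene. Friction and masses are not known exactly. Their poses are not given: they have to be found in the camera images.
- rod_a: First dark steel connecting rod lying flat, 98 mm long, 18 mm thick: a 36 mm ring (24 mm hole, 42 mm wide over its cap bolts) at one end, a 24 mm ring at the other, a straight bar 14 mm wide between. Origin: underside, below the bar's middle; x along the rod to the small end (ring centres at x = -36 and +32 mm, bare bar x = -18 to +20 mm), z up. About 0.16 kg. Loose.
- rod_b: Second dark steel connecting rod lying flat, 98 mm long, 18 mm thick: a 36 mm ring (24 mm hole, 42 mm wide over its cap bolts) at one end, a 24 mm ring at the other, a straight bar 14 mm wide between. Origin: underside, below the bar's middle; x along the rod to the small end (ring centres at x = -36 and +32 mm, bare bar x = -18 to +20 mm), z up. About 0.16 kg. Loose. Same as the first.
- bearing_a: First ball bearing, a plain steel ring lying flat: outer diameter 42 mm, hole 20 mm, 15 mm high, dark balls showing on top. Origin: centre of its underside, z up. 0.08 kg, give or take. Loose.
- bearing_b: Second ball bearing, a plain steel ring lying flat: outer diameter 42 mm, hole 20 mm, 15 mm high, dark balls showing on top. Origin: centre of its underside, z up. 0.08 kg, give or take. Loose. Same as the first.
- piston: aluminium piston standing crown up: cylinder of diameter 52 mm, 44 mm high, three dark ring grooves near the top, two dark discs on the crown. Origin: centre of its underside, z up. 0.18 kg, give or take. Loose.
- long_tray: long rectangular steel tray for the rods: inside 120 mm along its x and 160 mm along its y (outside 128 by 168 mm). Floor 3 mm thick, walls 4 mm thick, rim 11 mm above the table (8 mm above the inner floor). Origin: centre of its underside, on the table, z up. Fixed to the table.
- round_dish: round steel dish for the bearings: inside diameter 124 mm, outside 132 mm. Floor 3 mm thick, walls 4 mm thick, rim 11 mm above the table (8 mm above the inner floor). Origin: centre of its underside, on the table, z up. Fixed to the table.
- square_tray: small square steel tray for the piston: inside 100 by 100 mm (outside 108 by 108 mm), sides along its x and y. Floor 3 mm thick, walls 4 mm thick, rim 11 mm above the table (8 mm above the inner floor). Origin: centre of its underside, on the table, z up. Fixed to the table.
- nut: a large flat six-sided steel nut, 26 mm across its corners, 10 mm high, lying between the parts and the trays; not to be moved. Origin: centre of its underside. Loose.
- socket: a small upright steel wrench socket, diameter 24 mm, 30 mm high, open on top, standing between the parts and the trays; not to be moved. Origin: centre of its underside. Loose.
Things that resemble listed ones, but are neither listed nor needed, are in the scene too. Leave any orange look-alike of the piston alone.

How it is judged:
At the end, for the whole second after the job is handed in: Both rods lie inside the long tray, both bearings inside the round dish and the piston stands crown up inside the square tray; each rests on its tray's floor (within 3 mm of it), tilted less than 0.08 rad, released and at rest; nut and socket are within 20 mm of where they were (x of rod_a in the frame of long_tray between -0.055 and 0.055 m and y of rod_a in the frame of long_tray between -0.075 and 0.075 m and z of rod_a in the frame of long_tray between 0 and 0.006 m and angle between each of rod_a, rod_b, bearing_a, bearing_b, piston's own z axis and vertical below 0.08 rad and linear speed of each of rod_a, rod_b, bearing_a, bearing_b, piston below 0.02 m/s and angular speed of each of rod_a, rod_b, bearing_a, bearing_b, piston below 0.3 rad/s and contact force between each of rod_a, rod_b, bearing_a, bearing_b, piston and the fingers below 0.05 N and x of rod_b in the frame of long_tray between -0.055 and 0.055 m and y of rod_b in the frame of long_tray between -0.075 and 0.075 m and z of rod_b in the frame of long_tray between 0 and 0.006 m and horizontal distance between each of bearing_a, bearing_b and round_dish below 0.043 m and z of bearing_a in the frame of round_dish between 0 and 0.006 m and z of bearing_b in the frame of round_dish between 0 and 0.006 m and x of piston in the frame of square_tray between -0.026 and 0.026 m and y of piston in the frame of square_tray between -0.026 and 0.026 m and z of piston in the frame of square_tray between 0 and 0.006 m and distance of each of nut, socket from where it was at the start of the episode below 0.02 m); the robot touches nothing.
It fails at once if a part is dropped (falls free from more than about 25 mm) ((contact force between rod_a and the fingers below 0.02 N and linear speed of rod_a above 0.7 m/s) or (contact force between rod_b and the fingers below 0.02 N and linear speed of rod_b above 0.7 m/s) or (contact force between bearing_a and the fingers below 0.02 N and linear speed of bearing_a above 0.7 m/s) or (contact force between bearing_b and the fingers below 0.02 N and linear speed of bearing_b above 0.7 m/s) or (contact force between piston and the fingers below 0.02 N and linear speed of piston above 0.7 m/s)).
It fails at once if the nut is shifted by more than 20 mm (distance of nut from where it was at the start of the episode above 0.02 m).
It fails at once if the socket is shifted by more than 20 mm (distance of socket from where it was at the start of the episode above 0.02 m).
It also fails if it takes over 106 s, if anything falls off the work surface, if the arm or the gripper's body presses on something with over 40 N, if the wrist force passes 120 N, or if a joint passes its speed limit or range.

## Working session

There is one attempt and no reset: what is moved stays moved. The work goes in short steps, Python scripts to look and compute and a shell command to move; the robot and the scene stay as the last step left them, time stands still between calls to the robot, and variables do not carry over. Pictures are saved under pics/ and viewed, and the job is handed in when it is done.

```bash
ls; mkdir -p pics; python3 - <<'E'
from workcell import *
import cv2,numpy as np
o=get_obs();print(o)
for n in("top","scene"):
    p,d=camera(n);cv2.imwrite(f"pics/{n}0.png",p[:,:,::-1]);np.save(f"pics/{n}0.npy",d);print(n,camera_model(n))
print(camera_model("wrist"))
E
```

```text
pics
{'clock': 0.0, 'joint_pos': array([-1.29161155,  0.33286264, -0.06470414,  1.46093613,  0.02162653,
        1.34989282, -0.08850418]), 'joint_velocities': array([-0.00088135,  0.00063333,  0.00120823, -0.0010857 ,  0.00073474,
        0.00081619, -0.00096467]), 'tau': array([-1.26514351e-03, -6.25450659e+01,  4.81068750e-02, -3.91600907e+01,
        1.60705845e-02,  9.95074224e-03,  2.42900433e-05]), 'position': array([0.18569043, 0.59649674, 0.30312412]), 'ee_rot': array([ 1.50307330e-01,  9.88639072e-01, -6.98607320e-04, -6.09822747e-05]), 'ft_force': array([-0.62664624, -0.39015771, -0.56993322]), 'torque': array([-0.00165414, -0.01129072,  0.01852398]), 'grip_width': 1.0005624872872967}
top {'fx': 409.96190248361904, 'fy': 409.96190248361904, 'cx': 262.7908431522596, 'cy': 191.88874763798356, 'position': array([ 0.4401681 , -0.02887237,  1.24538315]), 'rotation': array([-0.01330845,  0.01567919,  0.71504187, -0.69877906])}
scene {'fx': 407.3763023307278, 'fy': 407.3763023307278, 'cx': 260.743036244074, 'cy': 194.19791114064122, 'position': array([1.01053233, 0.11611735, 0.75636114]), 'rotation': array([0.1930546 , 0.25863466, 0.77098661, 0.5490152 ])}
{'fx': 317.9170594931224, 'fy': 317.9170594931224, 'cx': 256.99650647454666, 'cy': 187.76378544218397, 'hand_eye': array([[ 8.34259876e-04,  9.61737711e-01,  2.73970580e-01,
         6.83157740e-02],
       [ 9.99998767e-01, -1.16693544e-03,  1.05130621e-03,
        -1.68108602e-03],
       [ 1.33078681e-03,  2.73969365e-01, -9.61737498e-01,
        -6.87947209e-02],
       [ 0.00000000e+00,  0.00000000e+00,  0.00000000e+00,
         1.00000000e+00]])}
```

View pics/top0.png

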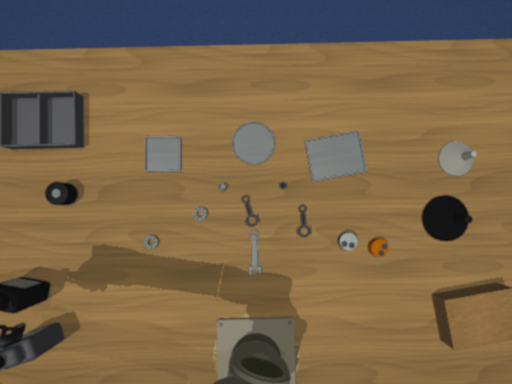

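View pics/scene0.png

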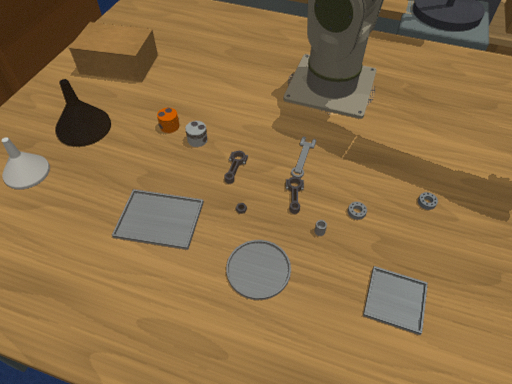

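The top view shows everything unobstructed: square tray (163,154), dish (254,143), long tray (336,156), rods (250,210) and (304,220), bearings (201,213) and (151,242), piston (348,240), orange look-alike (378,246), nut (283,185) and socket (223,186). Next I enlarge it.

```bash
cat > h.py <<'E'
from workcell import *
import cv2,numpy as np
from scipy.spatial.transform import Rotation as R
def px2w(n,u,v,z,T=None):
    m=camera_model(n)
    d=np.array([(u-m['cx'])/m['fx'],-(v-m['cy'])/m['fy'],-1.0])
    if n=='wrist':
        p=T[:3,:3]@m['hand_eye'][:3,3]+T[:3,3]; r=T[:3,:3]@m['hand_eye'][:3,:3]@d
    else:
        p=np.array(m['position']); r=R.from_quat(m['rotation']).as_matrix()@d
    return p+r*(z-p[2])/r[2]
def tcp():
    o=get_obs();T=np.eye(4);T[:3,:3]=R.from_quat(o['ee_rot']).as_matrix();T[:3,3]=o['position'];return T
def state():
    o=get_obs();r=R.from_quat(o['ee_rot']).as_matrix()
    print('t',round(o['clock'],2),'tcp',o['position'].round(4),'x',r[:,0].round(3),'y',r[:,1].round(3),'z',r[:,2].round(3),'grip',round(o['grip_width']*85.4,1),'F',o['ft_force'].round(1),'q',o['joint_pos'].round(2))
def ortho(n,x0,x1,y0,y1,z,s,img,T=None):
    # image of world plane z, s px/m, up=+x, left=+y
    c=[(x1,y1),(x1,y0),(x0,y0),(x0,y1)]
    m=camera_model(n)
    if n=='wrist':
        p=T[:3,:3]@m['hand_eye'][:3,3]+T[:3,3]; Rm=T[:3,:3]@m['hand_eye'][:3,:3]
    else: p=np.array(m['position']);Rm=R.from_quat(m['rotation']).as_matrix()
    px=[]
    for x,y in c:
        q=Rm.T@(np.array([x,y,z])-p); px.append((m['cx']+m['fx']*q[0]/-q[2],m['cy']-m['fy']*q[1]/-q[2]))
    W=int((y1-y0)*s);H=int((x1-x0)*s)
    M=cv2.getPerspectiveTransform(np.float32(px),np.float32([(0,0),(W,0),(W,H),(0,H)]))
    return cv2.warpPerspective(img,M,(W,H),flags=cv2.INTER_CUBIC)
def grid(im,x0,x1,y0,y1,s,st=.05):
    im=im.copy()
    for k in np.arange(np.ceil(x0/st)*st,x1,st):
        v=int((x1-k)*s);cv2.line(im,(0,v),(im.shape[1],v),(0,255,255),1);cv2.putText(im,f"{k:.2f}",(0,v-1),0,.35,(0,0,255),1)
    for k in np.arange(np.ceil(y0/st)*st,y1,st):
        u=int((y1-k)*s);cv2.line(im,(u,0),(u,im.shape[0]),(0,255,255),1);cv2.putText(im,f"{k:.2f}",(u+1,10),0,.35,(0,0,255),1)
    return im
E
python3 - <<'E'
from h import *
p=cv2.imread('pics/top0.png')
for i,(y0,y1) in enumerate([(-.32,.02),(-.0,.36)]):
    o=ortho('top',.28,.65,y0,y1,.015,1600,p)
    g=grid(o,.28,.65,y0,y1,1600);print(g.shape);cv2.imwrite(f'pics/o{i}.png',g)
E
```

```text
(592, 544, 3)
(592, 576, 3)
```

View pics/o0.png

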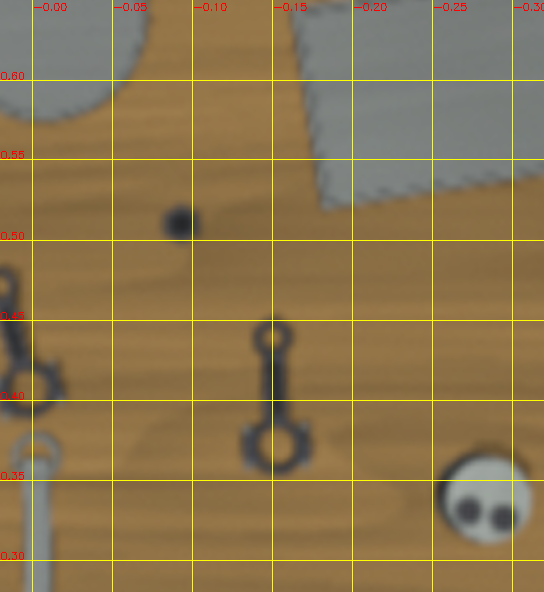

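View pics/o1.png

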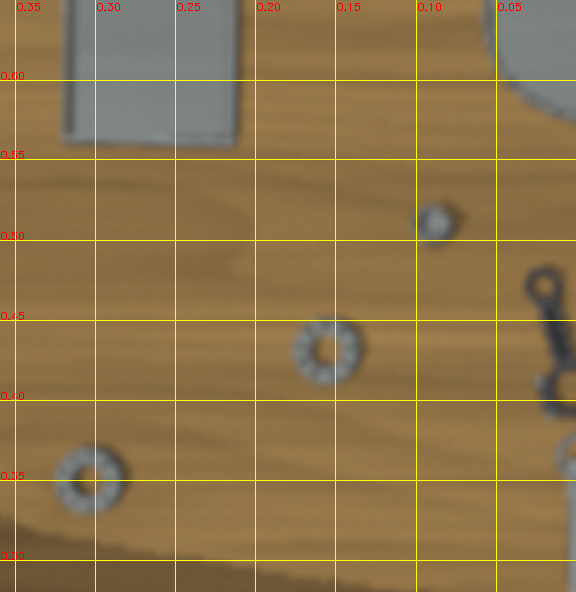

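```bash
python3 - <<'E'
from h import *
p=cv2.imread('pics/top0.png')
for i,(x0,x1,y0,y1) in enumerate([(.48,.72,-.3,.1),(.48,.72,.05,.4)]):
    o=ortho('top',x0,x1,y0,y1,.011,1800,p)
    g=grid(o,x0,x1,y0,y1,1800);cv2.imwrite(f'pics/t{i}.png',g)
state()
E
```

```text
t 0.1 tcp [0.1857 0.5965 0.3032] x [-0.955  0.297 -0.   ] y [ 0.297  0.955 -0.001] z [-0.    -0.001 -1.   ] grip 85.5 F [-0.8 -0.3  0.2] q [-1.29  0.33 -0.06  1.46  0.02  1.35 -0.09]
```

View pics/t0.png

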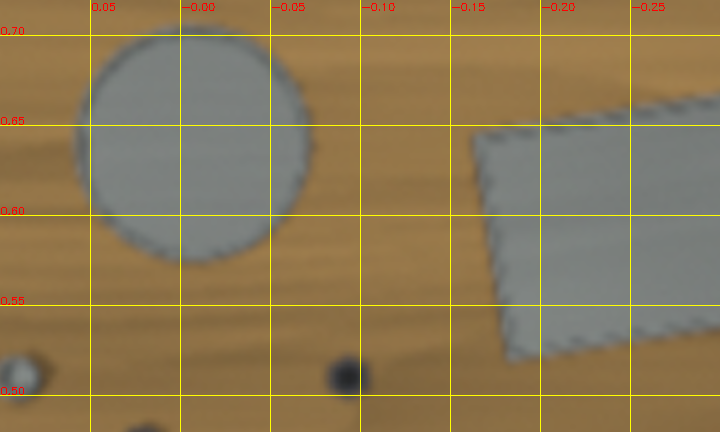

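View pics/t1.png

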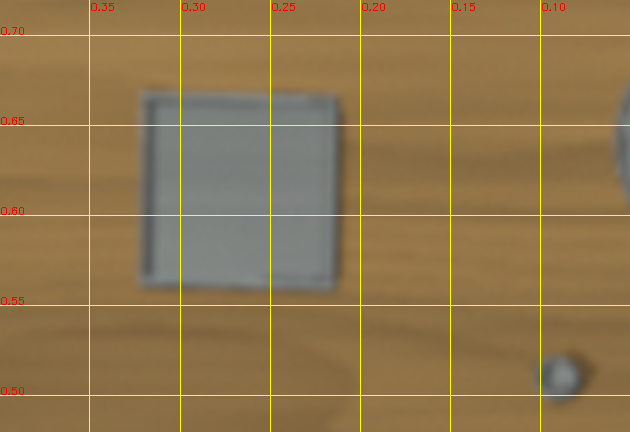

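Measured positions (sizes agree with the given ones):

| Item | x, y (m) | Yaw |
|---|---|---|
| Far-left bearing | .350, .303 | – |
| Other bearing | .431, .154 | – |
| rod L | .4404, .011 | 14.7° |
| rod R | .4076, -.152 | 2° |
| Piston | .3405, -.280 | – |
| Dish | .640, -.008 | – |
| Square tray | .614, .266 | – |
| Long tray | .596, -.256 | 9.5° |

I start with the far-left bearing.

```bash
python3 -m crank '-.5 -.7 .3 0 0 -.72 60; -.5 -.7 .3 0 0 -.72 60; -.5 -.7 .3 0 0 -.72 60; -.4 -.7 .3 0 0 0 60; -.4 -.7 .3 0 0 0 60; -.4 -.7 .3 0 0 0 60; -.3 -.7 .3 0 0 0 60; -.3 -.7 .3 0 0 0 60; -.2 -.7 .3 0 0 0 60; 0 0 0 0 0 0 60' 40; python3 -c "from h import *;state()"
```

```text
clock: 1.1
position: [0.3116, 0.3236, 0.1872]
ee_rot: [-0.007, 1.0, -0.003, -0.002]
ft_force: [-0.1, 0.7, 0.9]
grip_width: 0.7
t 1.1 tcp [0.3116 0.3236 0.1872] x [-1.    -0.014  0.005] y [-0.014  1.    -0.006] z [-0.005 -0.006 -1.   ] grip 59.8 F [-0.1  0.7  0.9] q [-0.96  0.06  0.05  2.05 -0.    1.05  0.68]
```

```bash
python3 -m crank '-.5 -.26 0 0 0 0 60; -.5 -.26 .1 0 0 0 60; 0 0 0 0 0 0 60; 0 0 0 0 0 0 60; 0 0 0 0 0 0 60; 0 0 0 0 0 0 60; 0 0 0 0 0 0 60; 0 0 0 0 0 0 60; 0 0 0 0 0 0 60; 0 0 0 0 0 0 60'; python3 - <<'E'
from h import *
state();T=tcp();p,d=camera('wrist');cv2.imwrite('pics/w0.png',p[:,:,::-1])
o=ortho('wrist',.28,.43,.22,.38,.015,3500,p[:,:,::-1].copy(),T);cv2.imwrite('pics/w0o.png',grid(o,.28,.43,.22,.38,3500,.02))
E
```

```text
clock: 2.1
position: [0.3498, 0.3056, 0.1833]
ee_rot: [-0.01, 1.0, -0.003, -0.003]
ft_force: [0.1, 1.1, 0.1]
grip_width: 0.702
t 2.1 tcp [0.3498 0.3056 0.1833] x [-1.    -0.019  0.006] y [-0.019  1.    -0.005] z [-0.006 -0.005 -1.   ] grip 59.9 F [0.1 1.1 0.1] q [-0.91  0.09  0.09  2.02 -0.01  1.04  0.78]
```

View pics/w0o.png

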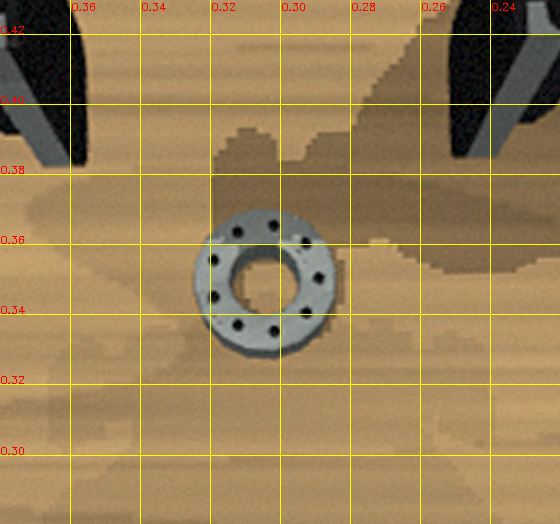

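View pics/w0.png

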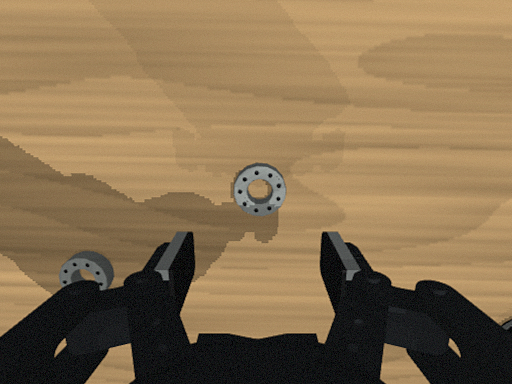

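The wrist view puts the bearing at (.350,.304), so it agrees with the top camera to about 1 mm. I go down and grip.

```bash
python3 -m crank '0 -.03 .7 0 0 0 60; 0 0 .7 0 0 0 60; 0 0 .6 0 0 0 60; 0 0 .4 0 0 0 60; 0 0 .25 0 0 0 60; 0 0 0 0 0 0 60; 0 0 0 0 0 0 30; 0 0 0 0 0 0 30; 0 0 0 0 0 0 30; 0 0 0 0 0 0 30' 40; python3 -c "from h import *;state()"
```

```text
clock: 3.15
position: [0.3513, 0.3059, 0.0774]
ee_rot: [-0.009, 1.0, 0.0, -0.001]
ft_force: [-0.2, 0.4, -1.3]
grip_width: 0.466
t 3.15 tcp [0.3513 0.3059 0.0774] x [-1.    -0.019  0.001] y [-0.019  1.     0.   ] z [-0.001  0.    -1.   ] grip 39.8 F [-0.2  0.4 -1.3] q [-0.9   0.26  0.09  2.09 -0.03  0.79  0.8 ]
```

```bash
python3 -m crank '0 0 -.6 0 0 0 30; 0 0 -.8 0 0 0 30; -.4 -.4 -.6 0 0 0 30; -.8 -.8 0 0 0 0 30; -.8 -.8 0 0 0 0 30; -.8 -.8 0 0 0 0 30; -.8 -.8 0 0 0 0 30; -.8 -.8 0 0 0 0 30; -.8 -.8 0 0 0 0 30; -.8 -.8 0 0 0 0 30'; python3 -c "from h import *;state()"
```

```text
clock: 4.15
position: [0.6031, 0.0702, 0.1654]
ee_rot: [-0.017, 1.0, 0.004, 0.003]
ft_force: [0.8, 1.0, -0.1]
grip_width: 0.466
t 4.15 tcp [0.6031 0.0702 0.1654] x [-0.999 -0.034 -0.006] y [-0.034  0.999  0.007] z [ 0.006  0.007 -1.   ] grip 39.8 F [ 0.8  1.  -0.1] q [-0.45  0.41  0.32  1.69 -0.15  1.06  1.53]
```

```bash
python3 -m crank '-.5 -.7 0 0 0 0 30; -.5 -.7 0 0 0 0 30; -.4 -.5 0 0 0 .2 30; -.1 -.1 .3 0 0 .1 30; 0 0 .4 0 0 0 30; 0 0 .4 0 0 0 30; 0 0 .3 0 0 0 30; 0 0 0 0 0 0 30; 0 0 0 0 0 0 30; 0 0 0 0 0 0 30'; python3 -c "from h import *;state()"
```

```text
clock: 5.15
position: [0.6688, -0.0126, 0.1041]
ee_rot: [0.005, 1.0, 0.003, 0.002]
ft_force: [0.6, 0.2, -0.9]
grip_width: 0.468
t 5.15 tcp [ 0.6688 -0.0126  0.1041] x [-1.     0.01  -0.005] y [0.01  1.    0.007] z [ 0.005  0.007 -1.   ] grip 39.9 F [ 0.6  0.2 -0.9] q [-0.29  0.61  0.33  1.55 -0.23  1.02  1.67]
```

```bash
python3 -m crank '0 .1 .2 0 0 0 30; 0 0 .2 0 0 0 30; 0 0 .12 0 0 0 30; 0 0 .06 0 0 0 30; 0 0 0 0 0 0 30; 0 0 0 0 0 0 52; 0 0 0 0 0 0 52; 0 0 0 0 0 0 52; 0 0 0 0 0 0 52; 0 0 -.3 0 0 0 52'; python3 -c "from h import *;state()"
```

```text
clock: 6.15
position: [0.6692, -0.0077, 0.0921]
ee_rot: [0.005, 1.0, 0.003, 0.003]
ft_force: [-0.9, 0.3, 0.3]
grip_width: 0.608
t 6.15 tcp [ 0.6692 -0.0077  0.0921] x [-1.     0.009 -0.006] y [0.009 1.    0.007] z [ 0.006  0.007 -1.   ] grip 51.9 F [-0.9  0.3  0.3] q [-0.29  0.62  0.33  1.56 -0.23  1.    1.67]
```

```bash
python3 -m crank '0 0 -.9 0 0 0 60; 0 0 -.9 0 0 0 60; .7 .5 0 0 0 0 60; .9 .6 0 0 0 0 60; .9 .6 0 0 0 0 60; .9 .6 0 0 0 0 60; .9 .6 0 0 0 0 60; .8 .6 0 0 0 0 60; .6 .4 0 0 0 0 60; 0 0 0 0 0 0 60'; python3 - <<'E'
from h import *
state();T=tcp();p,d=camera('wrist');cv2.imwrite('pics/w1.png',p[:,:,::-1])
o=ortho('wrist',.36,.51,.07,.23,.015,3500,p[:,:,::-1].copy(),T);cv2.imwrite('pics/w1o.png',grid(o,.36,.51,.07,.23,3500,.02))
p,d=camera('top');cv2.imwrite('pics/tp1.png',ortho('top',.55,.75,-.1,.1,.012,2500,p[:,:,::-1].copy()))
E
```

```text
clock: 7.15
position: [0.437, 0.1535, 0.1767]
ee_rot: [0.006, 1.0, 0.005, 0.01]
ft_force: [0.4, 0.1, -1.0]
grip_width: 0.7
t 7.15 tcp [0.437  0.1535 0.1767] x [-1.     0.012 -0.021] y [0.012 1.    0.01 ] z [ 0.021  0.01  -1.   ] grip 59.8 F [ 0.4  0.1 -1. ] q [-0.69  0.08  0.26  2.05 -0.02  0.99  1.15]
```

View pics/w1o.png

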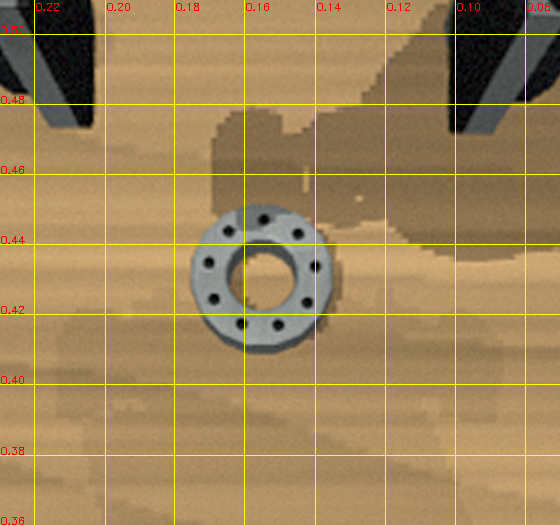

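View pics/tp1.png

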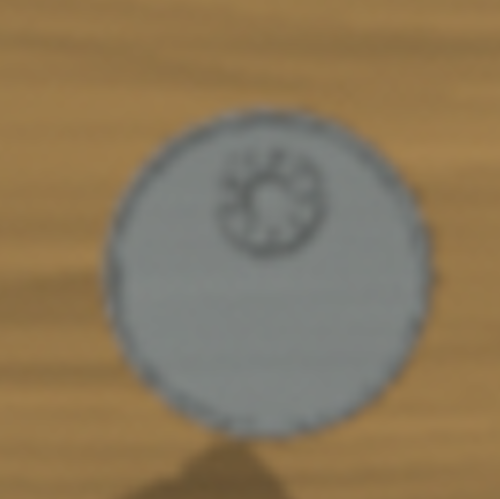

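First bearing lies flat inside the dish at (.669,-.009). The second is at (.4306,.155), so I correct the small tilt, descend and grip.

```bash
python3 -m crank '.16 .04 0 .07 .15 0 60; 0 0 .3 0 0 0 60; 0 0 .6 0 0 0 60; 0 0 .6 0 0 0 60; 0 0 .5 0 0 0 60; 0 0 .35 0 0 0 60; 0 0 .1 0 0 0 60; 0 0 0 0 0 0 30; 0 0 0 0 0 0 30; 0 0 0 0 0 0 30' 40; python3 -c "from h import *;state()"
```

```text
clock: 8.25
position: [0.4382, 0.1475, 0.0732]
ee_rot: [0.014, 1.0, -0.002, 0.0]
ft_force: [0.2, 0.4, -0.7]
grip_width: 0.472
t 8.25 tcp [0.4382 0.1475 0.0732] x [-1.     0.027 -0.001] y [ 0.027  1.    -0.004] z [ 0.001 -0.004 -1.   ] grip 40.3 F [ 0.2  0.4 -0.7] q [-0.66  0.26  0.26  2.11 -0.09  0.78  1.19]
```

```bash
python3 -m crank '0 0 -.6 0 0 0 30; 0 0 -.8 0 0 0 30; -.4 -.4 -.6 0 0 0 30; -.8 -.65 0 0 0 0 30; -.8 -.65 0 0 0 0 30; -.8 -.65 0 0 0 0 30; -.8 -.6 0 0 0 0 30; -.7 -.5 0 0 0 0 30; -.3 -.2 0 0 0 0 30; 0 0 0 0 0 0 30'; python3 - <<'E'
from h import *
state();T=tcp();p,d=camera('wrist');cv2.imwrite('pics/w2.png',p[:,:,::-1])
E
```

```text
clock: 9.25
position: [0.6273, -0.01, 0.1644]
ee_rot: [0.012, 1.0, -0.001, 0.006]
ft_force: [-0.5, -0.0, -1.3]
grip_width: 0.471
t 9.25 tcp [ 0.6273 -0.01    0.1644] x [-1.     0.024 -0.012] y [ 0.024  1.    -0.003] z [ 0.012 -0.003 -1.   ] grip 40.2 F [-0.5 -0.  -1.3] q [-0.36  0.46  0.39  1.64 -0.19  1.07  1.63]
```

View pics/w2.png

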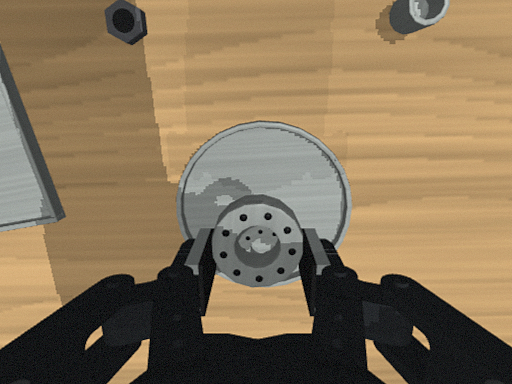

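```bash
python3 - <<'E'
from h import *
state();print(px2w('wrist',260,240,.106,tcp()))
E
```

```text
t 9.3 tcp [ 0.6266 -0.0094  0.1643] x [-1.     0.024 -0.011] y [ 0.024  1.    -0.003] z [ 0.011 -0.003 -1.   ] grip 40.4 F [-0.4 -0.8 -1.8] q [-0.36  0.46  0.39  1.64 -0.19  1.07  1.63]
[ 0.61818071 -0.01007264  0.106     ]
```

```bash
python3 -m crank '.18 0 0 0 .08 0 30; 0 0 .3 0 0 0 30; 0 0 .5 0 0 0 30; 0 0 .5 0 0 0 30; 0 0 .3 0 0 0 30; 0 0 0 0 0 0 30; 0 0 0 0 0 0 30; 0 0 0 0 0 0 30; 0 0 0 0 0 0 30; 0 0 0 0 0 0 30'; python3 -c "from h import *;state()"
```

```text
clock: 10.3
position: [0.6152, -0.0027, 0.099]
ee_rot: [0.008, 1.0, 0.001, -0.0]
ft_force: [0.9, -0.3, 0.2]
grip_width: 0.47
t 10.3 tcp [ 0.6152 -0.0027  0.099 ] x [-1.     0.017  0.   ] y [0.017 1.    0.002] z [-0.     0.002 -1.   ] grip 40.1 F [ 0.9 -0.3  0.2] q [-0.35  0.52  0.36  1.71 -0.22  0.96  1.65]
```

```bash
python3 -m crank '-.08 -.12 .15 0 0 0 30; 0 0 .2 0 0 0 30; 0 0 .12 0 0 0 30; 0 0 .07 0 0 0 30; 0 0 0 0 0 0 30; 0 0 0 0 0 0 52; 0 0 0 0 0 0 52; 0 0 0 0 0 0 52; 0 0 0 0 0 0 52; 0 0 -.3 0 0 0 52'; python3 -c "from h import *;state()"
```

```text
clock: 11.3
position: [0.6184, -0.0082, 0.0874]
ee_rot: [0.008, 1.0, 0.001, -0.001]
ft_force: [0.3, -0.0, 0.1]
grip_width: 0.609
t 11.3 tcp [ 0.6184 -0.0082  0.0874] x [-1.     0.017  0.001] y [0.017 1.    0.001] z [-0.001  0.002 -1.   ] grip 52.0 F [ 0.3 -0.   0.1] q [-0.34  0.54  0.36  1.7  -0.23  0.94  1.66]
```

```bash
python3 -m crank '0 0 -.9 0 0 0 52; 0 0 -.9 0 0 0 50; .7 .1 -.2 0 0 0 45; .8 .1 0 0 0 0 40; .9 .1 0 0 0 0 40; .9 .1 0 0 0 0 40; .8 .1 0 0 0 -.6 40; .3 0 0 0 0 -.7 40; 0 0 0 0 0 -.6 40; 0 0 0 0 0 0 40'; python3 - <<'E'
from h import *
state();T=tcp();p,d=camera('wrist');cv2.imwrite('pics/w3.png',p[:,:,::-1])
o=ortho('wrist',.36,.50,-.06,.08,.018,4000,p[:,:,::-1].copy(),T);cv2.imwrite('pics/w3o.png',grid(o,.36,.50,-.06,.08,4000,.02))
p,d=camera('top');cv2.imwrite('pics/tp2.png',ortho('top',.55,.75,-.1,.1,.012,2500,p[:,:,::-1].copy()))
E
```

```text
clock: 12.3
position: [0.4384, 0.0135, 0.1805]
ee_rot: [-0.128, 0.992, 0.002, 0.006]
ft_force: [-0.3, -0.7, 0.4]
grip_width: 0.465
t 12.3 tcp [0.4384 0.0135 0.1805] x [-0.967 -0.253 -0.013] y [-0.253  0.967  0.002] z [ 0.012  0.005 -1.   ] grip 39.7 F [-0.3 -0.7  0.4] q [-0.49  0.02  0.36  2.1  -0.01  1.01  1.71]
```

View pics/w3o.png

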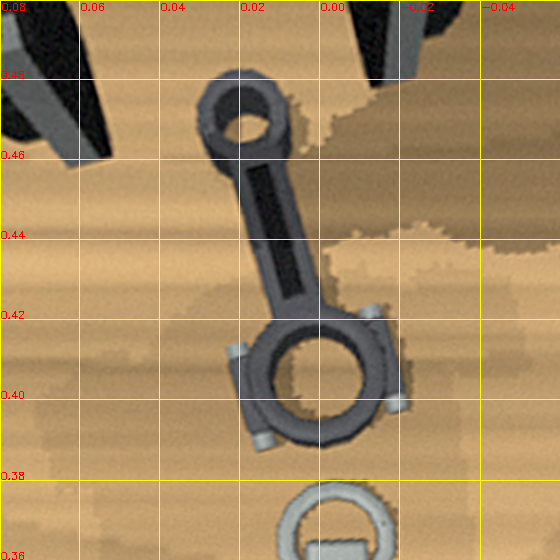

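View pics/tp2.png

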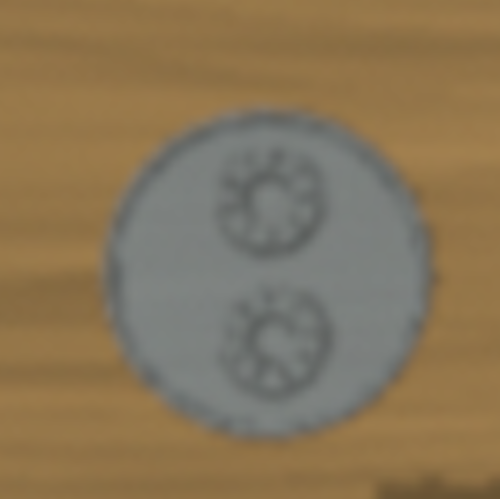

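Both bearings lie flat in the dish. The rod's bar centre is at (.4415,.0107), yaw about 16°.

```bash
python3 -m crank '-.06 -.09 0 .03 .09 -.2 40; 0 0 .3 0 0 0 40; 0 0 .6 0 0 0 40; 0 0 .5 0 0 0 40; 0 0 .3 0 0 0 40; 0 0 0 0 0 0 40; 0 0 0 0 0 0 40; 0 0 0 0 0 0 40; 0 0 0 0 0 0 40; 0 0 0 0 0 0 40'; python3 -c "from h import *;state()"
```

```text
clock: 13.4
position: [0.4441, 0.0097, 0.1088]
ee_rot: [-0.13, 0.991, -0.002, 0.002]
ft_force: [-0.2, -0.1, 0.3]
grip_width: 0.467
t 13.4 tcp [0.4441 0.0097 0.1088] x [-0.966 -0.258 -0.003] y [-0.258  0.966 -0.004] z [ 0.004 -0.003 -1.   ] grip 39.9 F [-0.2 -0.1  0.3] q [-0.47  0.16  0.37  2.14 -0.07  0.85  1.77]
```

```bash
python3 -m crank '.06 .04 .2 0 0 0 40; 0 0 .25 0 0 0 40; 0 0 .2 0 0 0 40; 0 0 .14 0 0 0 40; 0 0 0 0 0 0 40; 0 0 0 0 0 0 5; 0 0 0 0 0 0 5; 0 0 0 0 0 0 5; 0 0 0 0 0 0 5; 0 0 0 0 0 0 5' 60; python3 -c "from h import *;state()"
```

```text
clock: 14.4
position: [0.4415, 0.0108, 0.075]
ee_rot: [-0.13, 0.991, -0.002, 0.002]
ft_force: [0.3, 0.6, -2.0]
grip_width: 0.145
t 14.4 tcp [0.4415 0.0108 0.075 ] x [-0.966 -0.258 -0.004] y [-0.258  0.966 -0.004] z [ 0.005 -0.003 -1.   ] grip 12.4 F [ 0.3  0.6 -2. ] q [-0.46  0.22  0.36  2.17 -0.11  0.76  1.8 ]
```

```bash
python3 -m crank '0 0 -.5 0 0 0 5; 0 0 -.8 0 0 0 5; 0 -.3 -.8 0 0 0 5; -.3 -.9 -.1 0 0 0 5; -.3 -.9 0 0 0 0 5; -.3 -.9 0 0 0 0 5; -.3 -.9 0 0 0 0 5; -.3 -.9 0 0 0 0 5; -.3 -.9 0 0 0 0 5; -.3 -.7 0 0 0 0 5'; python3 -c "from h import *;state()"
```

```text
clock: 15.4
position: [0.5928, -0.2178, 0.1681]
ee_rot: [-0.136, 0.991, -0.001, 0.003]
ft_force: [-0.4, -0.9, -1.9]
grip_width: 0.145
t 15.4 tcp [ 0.5928 -0.2178  0.1681] x [-0.963 -0.269 -0.005] y [-0.269  0.963 -0.002] z [ 0.006 -0.001 -1.   ] grip 12.4 F [-0.4 -0.9 -1.9] q [-0.11  0.48  0.51  1.63 -0.26  1.09  2.31]
```

```bash
python3 -m crank '0 0 0 0 0 .4 5; 0 0 0 0 0 .4 5; 0 0 0 0 0 0 5; 0 0 0 0 0 0 5; 0 0 0 0 0 0 5; 0 0 0 0 0 0 5; 0 0 0 0 0 0 5; 0 0 0 0 0 0 5; 0 0 0 0 0 0 5; 0 0 0 0 0 0 5'; python3 - <<'E'
from h import *
state();T=tcp();p,d=camera('wrist');cv2.imwrite('pics/w4.png',p[:,:,::-1])
o=ortho('wrist',.45,.72,-.36,-.12,.011,2200,p[:,:,::-1].copy(),T);cv2.imwrite('pics/w4o.png',grid(o,.45,.72,-.36,-.12,2200))
E
```

```text
clock: 16.4
position: [0.5934, -0.2215, 0.1669]
ee_rot: [-0.079, 0.997, -0.002, 0.002]
ft_force: [-0.2, 0.0, -2.0]
grip_width: 0.146
t 16.4 tcp [ 0.5934 -0.2215  0.1669] x [-0.987 -0.158 -0.004] y [-0.158  0.987 -0.004] z [ 0.004 -0.003 -1.   ] grip 12.5 F [-0.2  0.  -2. ] q [-0.12  0.49  0.53  1.62 -0.27  1.1   2.21]
```

View pics/w4o.png

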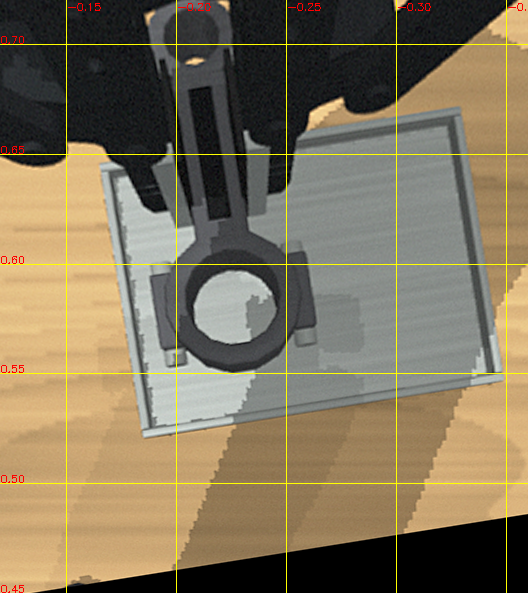

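View pics/w4.png

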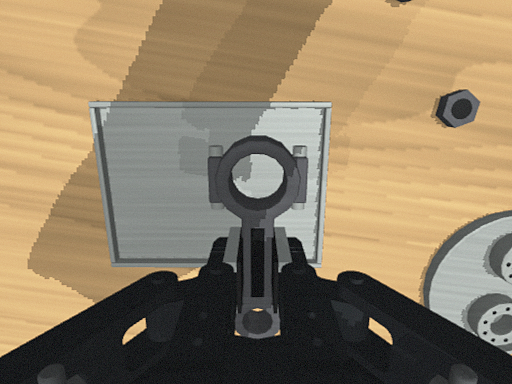

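```bash
python3 -m crank '-.06 -.05 .2 0 0 0 5; 0 0 .4 0 0 0 5; 0 0 .5 0 0 0 5; 0 0 .4 0 0 0 5; 0 0 .2 0 0 0 5; 0 0 0 0 0 0 5; 0 0 0 0 0 0 5; 0 0 0 0 0 0 5; 0 0 0 0 0 0 5; 0 0 0 0 0 0 5'; python3 -c "from h import *;state()"
```

```text
clock: 17.45
position: [0.5968, -0.2238, 0.0933]
ee_rot: [-0.079, 0.997, -0.002, 0.002]
ft_force: [0.9, -0.0, -0.3]
grip_width: 0.146
t 17.45 tcp [ 0.5968 -0.2238  0.0933] x [-0.987 -0.158 -0.004] y [-0.158  0.987 -0.004] z [ 0.004 -0.003 -1.   ] grip 12.5 F [ 0.9 -0.  -0.3] q [-0.09  0.59  0.49  1.66 -0.32  0.97  2.25]
```

```bash
python3 -m crank '0 0 .15 0 0 0 5; 0 0 .12 0 0 0 5; 0 0 .08 0 0 0 5; 0 0 .03 0 0 0 5; 0 0 0 0 0 0 5; 0 0 0 0 0 0 30; 0 0 0 0 0 0 30; 0 0 0 0 0 0 30; 0 0 0 0 0 0 30; 0 0 -.3 0 0 0 30'; python3 -c "from h import *;state()"
```

```text
clock: 18.45
position: [0.5968, -0.2236, 0.0892]
ee_rot: [-0.079, 0.997, -0.002, 0.002]
ft_force: [-0.1, -0.0, -0.2]
grip_width: 0.352
t 18.45 tcp [ 0.5968 -0.2236  0.0892] x [-0.987 -0.158 -0.004] y [-0.158  0.987 -0.004] z [ 0.004 -0.003 -1.   ] grip 30.0 F [-0.1 -0.  -0.2] q [-0.09  0.59  0.49  1.66 -0.32  0.97  2.25]
```

```bash
python3 -m crank '0 0 -.9 0 0 0 40; 0 0 -.9 0 0 0 40; .4 .2 -.3 0 0 0 40; .8 .4 0 0 0 0 40; .8 .5 0 0 0 0 40; .8 .5 0 0 0 0 40; .8 .4 0 0 0 0 40; .6 .3 0 0 0 .4 40; 0 0 0 0 0 .45 40; 0 0 0 0 0 0 40'; python3 - <<'E'
from h import *
state();T=tcp();p,d=camera('wrist');cv2.imwrite('pics/w5.png',p[:,:,::-1])
o=ortho('wrist',.33,.47,-.22,-.08,.018,4000,p[:,:,::-1].copy(),T);cv2.imwrite('pics/w5o.png',grid(o,.33,.47,-.22,-.08,4000,.02))
p,d=camera('top');cv2.imwrite('pics/tp3.png',ortho('top',.48,.72,-.38,-.14,.012,2500,p[:,:,::-1].copy()))
E
```

```text
clock: 19.45
position: [0.4107, -0.1585, 0.1835]
ee_rot: [-0.017, 1.0, -0.001, 0.008]
ft_force: [0.7, -0.4, 0.2]
grip_width: 0.47
t 19.45 tcp [ 0.4107 -0.1585  0.1835] x [-0.999 -0.035 -0.016] y [-0.035  0.999 -0.003] z [ 0.017 -0.003 -1.   ] grip 40.1 F [ 0.7 -0.4  0.2] q [-0.3   0.01  0.57  2.11 -0.01  1.01  1.88]
```

View pics/w5o.png

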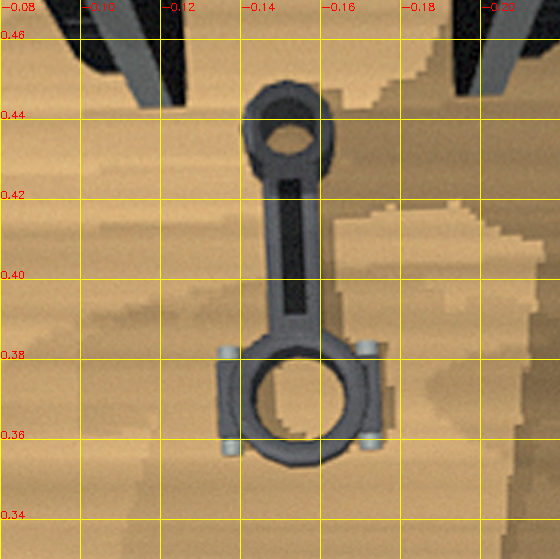

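View pics/tp3.png

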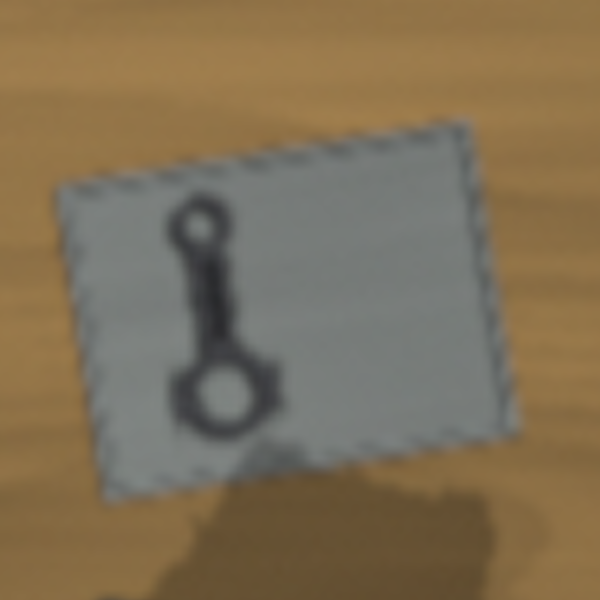

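First rod is flat in the tray. The second rod's bar centre is at (.408,-.1535).

```bash
python3 -m crank '.06 .13 0 0 .12 0 40; 0 0 .3 0 0 0 40; 0 0 .6 0 0 0 40; 0 0 .5 0 0 0 40; 0 0 .3 0 0 0 40; 0 0 0 0 0 0 40; 0 0 0 0 0 0 40; 0 0 0 0 0 0 40; 0 0 0 0 0 0 40; 0 0 0 0 0 0 40'; python3 -c "from h import *;state()"
```

```text
clock: 20.55
position: [0.4103, -0.1547, 0.1108]
ee_rot: [-0.022, 1.0, -0.004, -0.002]
ft_force: [0.2, 0.6, -0.3]
grip_width: 0.468
t 20.55 tcp [ 0.4103 -0.1547  0.1108] x [-0.999 -0.043  0.004] y [-0.043  0.999 -0.008] z [-0.004 -0.008 -1.   ] grip 40.0 F [ 0.2  0.6 -0.3] q [-0.28  0.15  0.57  2.16 -0.1   0.85  1.96]
```

```bash
python3 -m crank '.06 .04 .2 0 0 0 40; 0 0 .25 0 0 0 40; 0 0 .2 0 0 0 40; 0 0 .18 0 0 0 40; 0 0 0 0 0 0 40; 0 0 0 0 0 0 5; 0 0 0 0 0 0 5; 0 0 0 0 0 0 5; 0 0 0 0 0 0 5; 0 0 0 0 0 0 5' 60; python3 -c "from h import *;state()"
```

```text
clock: 21.55
position: [0.4077, -0.1533, 0.0752]
ee_rot: [-0.022, 1.0, -0.004, -0.001]
ft_force: [0.3, 0.0, -1.4]
grip_width: 0.143
t 21.55 tcp [ 0.4077 -0.1533  0.0752] x [-0.999 -0.043  0.003] y [-0.043  0.999 -0.007] z [-0.003 -0.007 -1.   ] grip 12.2 F [ 0.3  0.  -1.4] q [-0.26  0.22  0.55  2.19 -0.16  0.77  2.01]
```

```bash
python3 -m crank '0 0 -.5 0 0 0 5; 0 0 -.8 0 0 0 5; -.2 -.1 -.8 0 0 0 5; -.8 -.6 0 0 0 0 5; -.8 -.6 0 0 0 0 5; -.8 -.6 0 0 0 0 5; -.8 -.6 0 0 0 0 5; -.8 -.6 0 0 0 0 5; -.5 -.4 0 0 0 -.4 5; 0 0 0 0 0 -.45 5'; python3 -c "from h import *;state()"
```

```text
clock: 22.55
position: [0.6093, -0.2864, 0.163]
ee_rot: [-0.085, 0.996, -0.002, 0.001]
ft_force: [-0.3, -0.3, -1.2]
grip_width: 0.148
t 22.55 tcp [ 0.6093 -0.2864  0.163 ] x [-0.985 -0.17  -0.001] y [-0.17   0.985 -0.004] z [ 0.001 -0.004 -1.   ] grip 12.7 F [-0.3 -0.3 -1.2] q [-0.02  0.59  0.55  1.51 -0.32  1.14  2.33]
```

```bash
python3 -m crank '0 0 0 0 0 0 5; 0 0 0 0 0 0 5; 0 0 0 0 0 0 5; 0 0 0 0 0 0 5; 0 0 0 0 0 0 5; 0 0 0 0 0 0 5; 0 0 0 0 0 0 5; 0 0 0 0 0 0 5; 0 0 0 0 0 0 5; 0 0 0 0 0 0 5'; python3 - <<'E'
from h import *
state();T=tcp();p,d=camera('wrist');cv2.imwrite('pics/w6.png',p[:,:,::-1])
E
```

```text
clock: 23.55
position: [0.6083, -0.285, 0.1626]
ee_rot: [-0.084, 0.996, -0.001, 0.0]
ft_force: [-0.5, -0.1, -1.5]
grip_width: 0.147
t 23.55 tcp [ 0.6083 -0.285   0.1626] x [-0.986 -0.167 -0.   ] y [-0.167  0.986 -0.002] z [ 0.    -0.002 -1.   ] grip 12.5 F [-0.5 -0.1 -1.5] q [-0.02  0.59  0.55  1.51 -0.32  1.14  2.33]
```

View pics/w6.png

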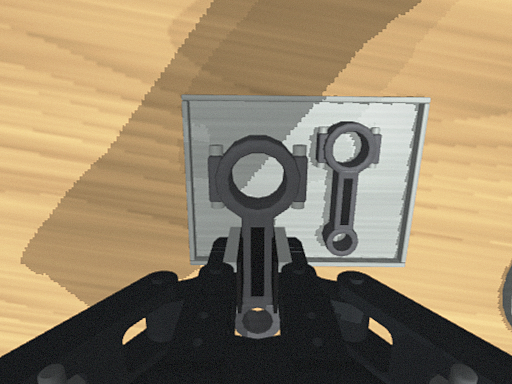

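The rod is held level over the free half of the tray.

```bash
python3 -m crank '.04 -.07 .2 0 0 0 5; 0 0 .4 0 0 0 5; 0 0 .5 0 0 0 5; 0 0 .4 0 0 0 5; 0 0 .15 0 0 0 5; 0 0 0 0 0 0 5; 0 0 0 0 0 0 5; 0 0 0 0 0 0 5; 0 0 0 0 0 0 5; 0 0 0 0 0 0 5'; python3 -c "from h import *;state()"
```

```text
clock: 24.6
position: [0.6069, -0.2889, 0.0913]
ee_rot: [-0.083, 0.997, -0.001, 0.0]
ft_force: [-0.8, 0.1, -2.1]
grip_width: 0.151
t 24.6 tcp [ 0.6069 -0.2889  0.0913] x [-0.986 -0.166  0.   ] y [-0.166  0.986 -0.002] z [ 0.    -0.002 -1.   ] grip 12.9 F [-0.8  0.1 -2.1] q [ 0.    0.67  0.52  1.55 -0.37  1.02  2.36]
```

Down to .0785 (0.32 units), then release.

```bash
python3 -m crank '0 0 .13 0 0 0 5; 0 0 .1 0 0 0 5; 0 0 .07 0 0 0 5; 0 0 .03 0 0 0 5; 0 0 0 0 0 0 5; 0 0 0 0 0 0 30; 0 0 0 0 0 0 30; 0 0 0 0 0 0 30; 0 0 0 0 0 0 30; 0 0 -.3 0 0 0 30'; python3 -c "from h import *;state()"
```

```text
clock: 25.6
position: [0.6071, -0.2888, 0.0894]
ee_rot: [-0.083, 0.997, -0.001, 0.0]
ft_force: [0.8, -0.5, -0.9]
grip_width: 0.353
t 25.6 tcp [ 0.6071 -0.2888  0.0894] x [-0.986 -0.166 -0.   ] y [-0.166  0.986 -0.002] z [ 0.001 -0.002 -1.   ] grip 30.2 F [ 0.8 -0.5 -0.9] q [ 0.01  0.67  0.52  1.55 -0.37  1.02  2.36]
```

```bash
python3 -m crank '0 0 -.9 0 0 0 40; 0 0 -.9 0 0 0 50; .4 .1 -.6 0 0 0 66; .9 .2 0 0 0 0 70; .9 .2 0 0 0 0 70; .9 .2 0 0 0 0 70; .9 .2 0 0 0 0 70; .9 .2 0 0 0 0 70; .8 .15 0 0 0 0 70; .5 .1 0 0 0 0 70' 40; python3 - <<'E'
from h import *
state();T=tcp();p,d=camera('wrist');cv2.imwrite('pics/w7.png',p[:,:,::-1])
o=ortho('wrist',.26,.42,-.38,-.2,.044,3200,p[:,:,::-1].copy(),T);cv2.imwrite('pics/w7o.png',grid(o,.26,.42,-.38,-.2,3200,.02))
p,d=camera('top');cv2.imwrite('pics/tp4.png',ortho('top',.48,.72,-.38,-.14,.012,2500,p[:,:,::-1].copy()))
E
```

```text
clock: 26.6
position: [0.3477, -0.2776, 0.1966]
ee_rot: [-0.084, 0.996, -0.003, 0.006]
ft_force: [0.3, -0.2, 0.5]
grip_width: 0.819
t 26.6 tcp [ 0.3477 -0.2776  0.1966] x [-0.986 -0.168 -0.012] y [-0.167  0.986 -0.006] z [ 0.013 -0.004 -1.   ] grip 69.9 F [ 0.3 -0.2  0.5] q [-0.1  -0.    0.68  2.09 -0.    1.05  2.32]
```

View pics/w7o.png

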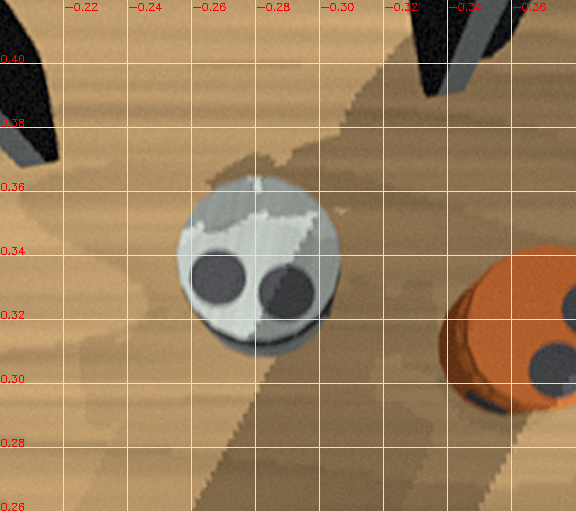

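View pics/tp4.png

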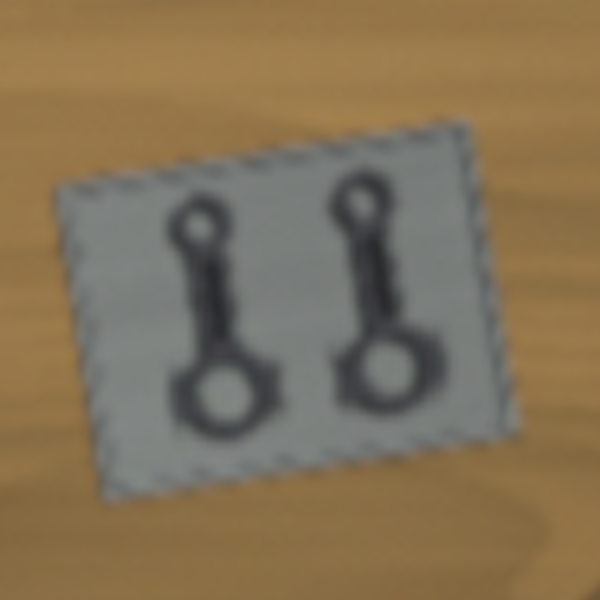

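Both rods lie flat in the tray. The piston is at (.340,-.281), and the orange one is clear by about 90 mm centre to centre.

```bash
python3 -m crank '.21 -.05 0 0 .09 0 68; 0 0 .3 0 0 0 68; 0 0 .6 0 0 0 68; 0 0 .5 0 0 0 68; 0 0 .3 0 0 0 68; 0 0 0 0 0 0 68; 0 0 0 0 0 0 68; 0 0 0 0 0 0 68; 0 0 0 0 0 0 68; 0 0 0 0 0 0 68'; python3 -c "from h import *;state()"
```

```text
clock: 27.7
position: [0.3436, -0.2835, 0.1266]
ee_rot: [-0.084, 0.996, -0.005, 0.001]
ft_force: [-0.9, -0.3, 0.1]
grip_width: 0.797
t 27.7 tcp [ 0.3436 -0.2835  0.1266] x [-0.986 -0.168 -0.002] y [-0.168  0.986 -0.011] z [ 0.003 -0.01  -1.   ] grip 68.1 F [-0.9 -0.3  0.1] q [-0.07  0.14  0.69  2.15 -0.11  0.88  2.43]
```

```bash
python3 -m crank '.08 .08 0 -.07 0 .4 68; 0 0 .2 0 0 .3 68; 0 0 .3 0 0 0 68; 0 0 .3 0 0 0 68; 0 0 .2 0 0 0 68; 0 0 .1 0 0 0 68; 0 0 0 0 0 0 68; 0 0 0 0 0 0 68; 0 0 0 0 0 0 68; 0 0 0 0 0 0 68'; python3 -c "from h import *;state()"
```

```text
clock: 28.7
position: [0.3409, -0.2814, 0.0792]
ee_rot: [-0.035, 0.999, -0.001, 0.002]
ft_force: [0.0, 0.2, -0.9]
grip_width: 0.797
t 28.7 tcp [ 0.3409 -0.2814  0.0792] x [-0.997 -0.071 -0.004] y [-0.071  0.998 -0.002] z [ 0.004 -0.002 -1.   ] grip 68.1 F [ 0.   0.2 -0.9] q [-0.03  0.24  0.68  2.18 -0.22  0.78  2.43]
```

```bash
python3 -m crank '0 0 0 0 0 0 40; 0 0 0 0 0 0 40; 0 0 0 0 0 0 40; 0 0 0 0 0 0 40; 0 0 0 0 0 0 40; 0 0 -.3 0 0 0 40; 0 0 -.6 0 0 0 40; 0 0 -.8 0 0 0 40; 0 0 -.8 0 0 0 40; 0 0 0 0 0 0 40' 50; python3 -c "from h import *;state()"
```

```text
clock: 29.7
position: [0.3392, -0.2819, 0.1855]
ee_rot: [-0.034, 0.999, -0.001, 0.001]
ft_force: [1.1, 0.2, -1.8]
grip_width: 0.597
t 29.7 tcp [ 0.3392 -0.2819  0.1855] x [-0.998 -0.068 -0.002] y [-0.068  0.998 -0.003] z [ 0.002 -0.003 -1.   ] grip 51.0 F [ 1.1  0.2 -1.8] q [-0.12  0.01  0.72  2.1  -0.01  1.03  2.25]
```

```bash
python3 -m crank '-.3 .4 0 0 0 0 40; -.5 .8 0 0 0 0 40; -.5 .8 0 0 0 0 40; -.5 .8 0 0 0 0 40; -.5 .8 0 0 0 0 40; -.5 .8 0 0 0 0 40; -.5 .8 0 0 0 0 40; -.5 .8 0 0 0 0 40; -.5 .8 0 0 0 0 40; -.5 .8 0 0 0 0 40'; python3 -c "from h import *;state()"
```

```text
clock: 30.7
position: [0.5139, 0.0394, 0.1874]
ee_rot: [-0.027, 1.0, -0.002, 0.003]
ft_force: [1.6, -0.8, -1.5]
grip_width: 0.593
t 30.7 tcp [0.5139 0.0394 0.1874] x [-0.999 -0.054 -0.005] y [-0.054  0.999 -0.005] z [ 0.006 -0.005 -1.   ] grip 50.7 F [ 1.6 -0.8 -1.5] q [-0.51  0.19  0.37  1.91 -0.07  1.05  1.52]
```

```bash
python3 -m crank '-.4 .8 0 0 0 0 40; -.4 .8 0 0 0 0 40; -.4 .8 0 0 0 0 40; -.4 .8 0 0 0 0 40; -.4 .8 0 0 0 0 40; -.4 .7 0 0 0 0 40; -.25 .4 0 0 0 0 40; 0 0 0 0 0 0 40; 0 0 0 0 0 0 40; 0 0 0 0 0 0 40'; python3 - <<'E'
from h import *
state();T=tcp();p,d=camera('wrist');cv2.imwrite('pics/w8.png',p[:,:,::-1])
o=ortho('wrist',.52,.68,.18,.36,.011,3200,p[:,:,::-1].copy(),T);cv2.imwrite('pics/w8o.png',grid(o,.52,.68,.18,.36,3200,.02))
E
```

```text
clock: 31.7
position: [0.6097, 0.2614, 0.1825]
ee_rot: [-0.029, 1.0, -0.005, -0.0]
ft_force: [-0.2, 0.1, -1.3]
grip_width: 0.595
t 31.7 tcp [0.6097 0.2614 0.1825] x [-0.998 -0.058  0.   ] y [-0.058  0.998 -0.01 ] z [ 0.   -0.01 -1.  ] grip 50.8 F [-0.2  0.1 -1.3] q [-0.68  0.51  0.28  1.5  -0.14  1.15  1.25]
```

View pics/w8o.png

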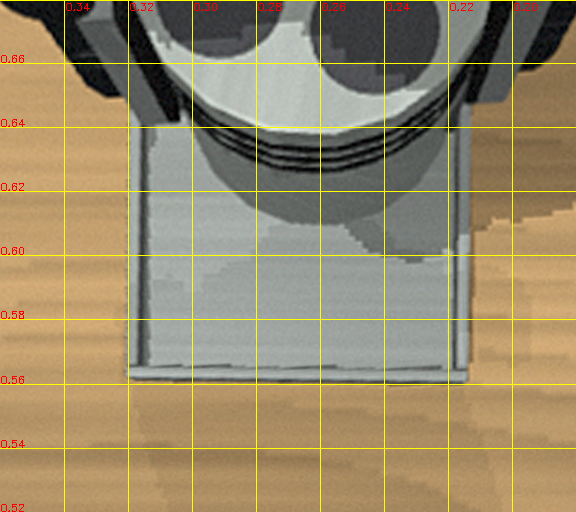

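View pics/w8.png

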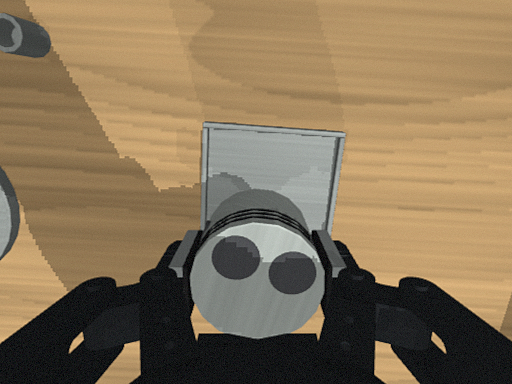

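```bash
python3 -m crank '-.13 .12 0 -.07 0 0 40; 0 0 .3 0 0 0 40; 0 0 .5 0 0 0 40; 0 0 .5 0 0 0 40; 0 0 .4 0 0 0 40; 0 0 .2 0 0 0 40; 0 0 0 0 0 0 40; 0 0 0 0 0 0 40; 0 0 0 0 0 0 40; 0 0 0 0 0 0 40'; python3 -c "from h import *;state()"
```

```text
clock: 32.75
position: [0.6162, 0.2626, 0.1035]
ee_rot: [-0.026, 1.0, 0.0, 0.001]
ft_force: [-0.4, 0.2, -1.4]
grip_width: 0.601
t 32.75 tcp [0.6162 0.2626 0.1035] x [-0.999 -0.052 -0.002] y [-0.052  0.999  0.001] z [ 0.002  0.001 -1.   ] grip 51.3 F [-0.4  0.2 -1.4] q [-0.66  0.6   0.26  1.54 -0.17  1.02  1.27]
```

Good; down 0.0205 (0.51 units), then release.

```bash
python3 -m crank '0 .08 .15 0 0 0 40; 0 0 .15 0 0 0 40; 0 0 .1 0 0 0 40; 0 0 .06 0 0 0 40; 0 0 .04 0 0 0 40; 0 0 0 0 0 0 40; 0 0 0 0 0 0 40; 0 0 0 0 0 0 40; 0 0 0 0 0 0 40; 0 0 0 0 0 0 40'; python3 -c "from h import *;state()"
```

```text
clock: 33.75
position: [0.6167, 0.2666, 0.0832]
ee_rot: [-0.026, 1.0, 0.001, 0.002]
ft_force: [1.0, 0.4, -1.5]
grip_width: 0.596
t 33.75 tcp [0.6167 0.2666 0.0832] x [-0.999 -0.053 -0.004] y [-0.053  0.999  0.002] z [ 0.004  0.002 -1.   ] grip 50.9 F [ 1.   0.4 -1.5] q [-0.66  0.63  0.25  1.55 -0.18  0.98  1.27]
```

```bash
python3 -m crank '0 0 .03 0 0 0 40; 0 0 0 0 0 0 56; 0 0 0 0 0 0 64; 0 0 0 0 0 0 68; 0 0 0 0 0 0 68; 0 0 0 0 0 0 68; 0 0 -.3 0 0 0 68; 0 0 -.7 0 0 0 68; 0 0 -.8 0 0 0 68; 0 0 -.8 0 0 0 68'; python3 -c "from h import *;state()"
```

```text
clock: 34.75
position: [0.6146, 0.2656, 0.1877]
ee_rot: [-0.026, 1.0, -0.001, -0.001]
ft_force: [0.1, 0.2, 0.0]
grip_width: 0.796
t 34.75 tcp [0.6146 0.2656 0.1877] x [-0.999 -0.052  0.002] y [-0.052  0.999 -0.001] z [-0.002 -0.001 -1.   ] grip 68.0 F [0.1 0.2 0. ] q [-0.68  0.52  0.28  1.48 -0.15  1.17  1.25]
```

```bash
python3 -m crank '0 .4 -.4 0 0 0 68; 0 .8 0 0 0 0 68; 0 .8 0 0 0 0 68; 0 .8 0 0 0 0 68; 0 .6 0 0 0 0 68; 0 0 0 0 0 0 68; 0 0 0 0 0 0 68; 0 0 0 0 0 0 68; 0 0 0 0 0 0 68; 0 0 0 0 0 0 68'; python3 - <<'E'
from h import *
state()
p,d=camera('top');p=p[:,:,::-1].copy()
o=ortho('top',.45,.72,-.38,.36,.015,1080,p);cv2.imwrite('pics/f_top.png',grid(o,.45,.72,-.38,.36,1080))
p,d=camera('scene');p=p[:,:,::-1].copy();cv2.imwrite('pics/f_scene.png',cv2.resize(p[160:360,90:460],None,fx=2.1,fy=2.1,interpolation=cv2.INTER_CUBIC))
E
```

```text
clock: 35.75
position: [0.6118, 0.4023, 0.2209]
ee_rot: [-0.023, 1.0, 0.003, 0.007]
ft_force: [0.0, -0.5, -0.6]
grip_width: 0.794
t 35.75 tcp [0.6118 0.4023 0.2209] x [-0.999 -0.045 -0.013] y [-0.045  0.999  0.005] z [ 0.013  0.006 -1.   ] grip 67.8 F [ 0.  -0.5 -0.6] q [-0.81  0.62  0.25  1.25 -0.15  1.27  1.06]
```

View pics/f_top.png

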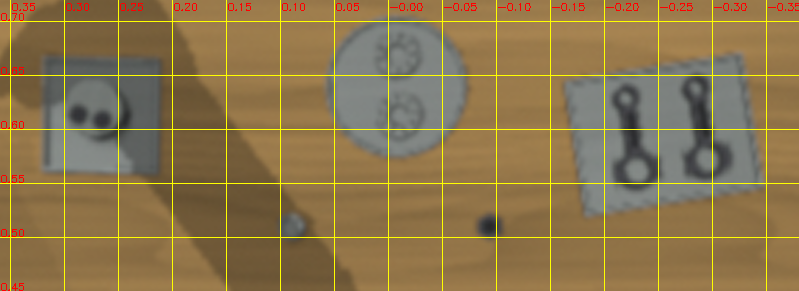

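View pics/f_scene.png

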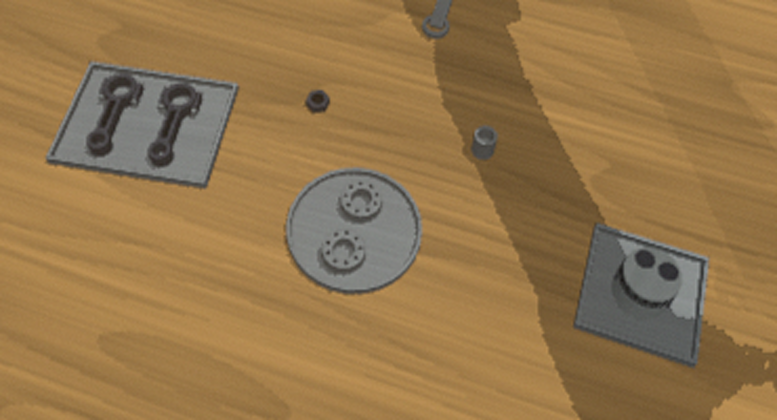

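All five parts lie flat in their trays. The nut at (.51,-.09) and the socket at (.51,.09) have not moved, and the arm is clear.

```bash
python3 -c "
from workcell import *
print(abs(get_obs()['joint_velocities']).max());print(hand_in())"
```

```text
0.004859465150643718
the job is handed in; nothing more can be done
None
```

All five parts are sorted and the job is handed in at about 36 s of the 106 s allowed. Both rods lie flat in the long tray, both bearings lie flat in the round dish, and the piston stands crown up in the square tray.

- **Final views:** the last top and scene pictures show every part flat and well inside its tray. The nut and socket are where they started, to within the few millimetres the pictures can show. The arm was clear of everything and nearly still, with its largest joint speed at 0.005 rad/s.
- **Disagreements:**
    - I gripped the second bearing about 8 mm off-centre because the tool drifted during the descent. I measured that offset in the wrist picture and corrected for it before placing the bearing.
    - The reported jaw opening read 1 to 2 mm below each part's true width.
- **Not checked:** I took no separate height or tilt measurement of the placed parts, so "flat on the floor" rests on the pictures and on the tool height at release. Hand-in gave no verdict.

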